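Slide a test cartridge along the rail into its corner pocket

ROBOT

A 6-joint arm with a two-finger parallel gripper is mounted at the origin on the work surface. World frame = base frame: x ahead of the robot, y to its left, z up, the work surface at z = 0. Lengths are in mm, angles in rad, forces in N, time in s.
With the tool pointing down it reaches from about 250 to 775 mm from the base axis. Payload 4 kg.
Tool frame: the origin (TCP) lies midway between the tips of the shut fingers; the grasp point (between the pads) lies 19 mm behind it; z points along the fingers, y is the line along which they close (so a half turn about z gives the same grasp; the last joint's range is limited). The gripper opens to 94 mm and grips with 3 to 60 N. Pads are 16 mm wide; open, the fingers measure 119 mm over their backs; the gripper's body (75 mm by 177 mm) begins 78 mm behind the grasp point.
Start: joints at [-1.385, 0.087, 1.371, -0, 1.684, -0.103], TCP at [156.638, -527.243, 205.506] pointing down, gripper open.
Joint ranges: [-3.1, 3.1], [-0.76, 2.03], [0.27, 2.55], [-1.08, 4.22], [0.17, 2.65], [-2.57, 2.57]. Speed limits (rad/s): [2.79, 2.79, 3.14, 3.14, 3.14, 3.14].

INTERFACE

Orientations are given as a rotation vector (axis times angle).
In Python, from bench import manip gives the robot as it stands.
- The arm moves only by the tool send_rows, never from a script. Its argument "motion" is a list of rows, each an object of numbers: "x", "y", "z": the shift along the tool's x, y, z in mm; "turn": the turn about the tool's z in degrees. In form: [{"x": .., "y": .., "z": .., "turn": ..}, ...]. A call has 1 to 10 rows; each row shifts and turns the commanded pose from where the row before left it, along the tool's axes as they then stand; what a row does not reach is not made up. A row lasts 1/12 s, in which the tool goes at most 41.7 mm and 7.16 degrees, less where a joint would pass 70% of its speed; a pose out of reach is approached as far as the arm can. A call is refused whole if a number of a shift passes 41.7 or a number of a turn 7.16, either way. A call with a gripper value outside its range is refused whole. "claw" is the finger opening in mm, from 0 to 94, set as the call begins (left out, the last holds). The fingers move at their own pace and stop on an object; "force" is the grip in N (left out, the last holds). Time passes only in rows, so rows that do not move let the fingers close. It gives the time, the measured TCP pose, the force, the opening and the grip force at its end, in the units of the state.
- manip.state(): the state, without advancing time (a new reading comes with each control period).
- manip.capture(name): name is "scene" or "top"; returns a dict with "image" (400x640x3 uint8, blue, green, red), "fx", "fy", "cx", "cy" (pixels), "k1" (the pictures are not rectified: a ray, as slopes to the right and down, at radius r is drawn at 1 + k1 r^2 times it, then the intrinsics apply), "R" (3x3) and "t" (3): a world point X has camera coordinates R X + t. Camera axes: x right, y down, z forward; pixel columns grow to the right and rows downward; lengths in mm; the calibration is good to about 2 mm. A picture is of the moment at which its call begins. There is no depth.
- manip.job_done(): hands the job in; it is judged then, once.
The state is a dict: "clock": time; "q": joint angles; "qvel": joint speeds; "joint_efforts": joint torques, N m; "tcp_pos": TCP position; "tcp_rot": TCP orientation; "force": force on the tool from outside, world axes, zero at the start; "ft_torque": the same for the moment, N m; "width": finger opening in mm; "finger_force": force on a finger pad.
Only numpy, scipy, OpenCV 4.12 (cv2) and the standard library are available. Lean on these libraries where they do the work, as an engineer would, in place of code of your own. Each camera call takes 0.05 s, during which the arm holds its last target. There are 200 camera calls.

TASK

Load the white test cartridge into the corner pocket of the loading deck using only the fingertips, without picking it up: first push it flat and square against the long blue rail before its nose reaches the green strip, then keep it against the rail and slide it along until its nose is fully home against the end stop. Then move clear, and leave the vial, the bottle and the tube rack undisturbed.

Things in the scene. Friction and masses are not known exactly. Their poses are not given: they have to be found in the camera images.
- deck: Fixed grey loading deck: plate 240 mm (x) by 340 mm (y), 8 mm thick, flat on the table; its place and yaw differ between runs. Origin: centre of its underside, z up. A blue rail runs along y near its +x edge; blue rail, end stop and guide form the corner pocket at its +x, +y corner, 47 mm wide, open towards -y. A green strip (y = 50 to 140 mm) marks the pocket's floor and mouth.
- rail (a point): Middle of the blue rail's working face, at plate level: deck x = +95, y = -15, z = 8 mm. The rail is straight, 12 mm high above the plate, its face looks to deck -x and runs from y = -170 to +140 mm. Axes as the deck's.
- end_stop (a point): Corner where the rail's face meets the blue end stop's face, at plate level: deck x = +95, y = +140, z = 8 mm. The stop is 12 mm high, its face looks to deck -y and spans x = 36 to 109 mm. Axes as the deck's.
- guide (a point): Mouth end of the blue guide's inner face, at plate level: deck x = +48, y = +104, z = 8 mm. The guide is 10 mm high and 12 mm thick (x = 36 to 48 mm), faces the rail from y = 104 to 140 mm, and has a slanted lead-in from here to about x = 37, y = 92 mm. Axes as the deck's.
- deck_home (a point): Point on the deck's top surface where the cartridge's origin lies when the cartridge is fully home in the pocket: deck x = +73, y = +115, z = +8 mm. Axes as the deck's: +x towards the rail, +y towards the end stop.
- cartridge: Loose white plastic cartridge, orange square on its head, red dot on its tail; 14 mm high, about 60 g, slides easily (under 1 N). Stepped in plan: head 44 (x) by 50 mm (y), tail 24 by 36 mm. Origin: centre of the head's underside, z up. Flat side for the rail: x = +22, y = -61 to +25 mm. Nose: y = +25 mm. Centre of mass about x +3, y -12 mm. Starts off the rail, within 0.35 rad of the deck's yaw.
- cart_step (a point): Inner corner of the cartridge's step, at half height: cartridge x = -2, y = -25, z = 7 mm. The back of the head (looking to -y) runs from here to x = -22 mm, the tail's side (looking to -x) from here to y = -61 mm, so that a fingertip set in the step can bear on both. Axes as the cartridge's.
- vial: Bystander: small capped vial with a red cap, 24 mm diameter, 45 mm tall, standing loose on the deck near its -x, +y corner. Origin: centre of its underside.
- bottle: Bystander: clear reagent bottle with a white cap, 56 mm diameter, 80 mm tall, standing loose on the table beyond the deck's +y end. Origin: centre of its underside.
- rack: Bystander: blue tube rack 110 mm (x) by 70 mm (y), 72 mm tall over the red and yellow caps of its tubes, standing loose on the table beyond the deck's -y end. Origin: centre of its underside.
Mind the look-alikes: they are no part of the job. Several things have the shape of the cartridge; the one meant has the colours described above.

How it is judged:
By the outcome, as a careful person would: the job done as asked, in the order asked, and still so for the second after the job is handed in, with the robot touching nothing.
It also fails if it takes over 58 s, if anything falls off the work surface, if the arm or the gripper's body presses on something with over 40 N, if the wrist force passes 120 N, or if a joint passes its speed limit or range.

## Working session

There is one attempt and no reset: what is moved stays moved. The work goes in short steps, Python scripts to look and compute and a tool call to move; the robot and the scene stay as the last step left them, time stands still between calls to the robot, and variables do not carry over. Pictures are saved under pics/ and viewed, at most 10 in all, crops included, and the job is handed in when it is done.

Besides the shell and the picture viewer there is one more tool, called after "Request:" as a command line: name --argument value ..., lists and objects as JSON in quotes. send_rows: Moves the arm, as the interface text tells. Its arguments: {"type":"object","properties":{"motion":{"type":"array","items":{"type":"object","properties":{"x":{"type":"number"},"y":{"type":"number"},"z":{"type":"number"},"turn":{"type":"number"}}}},"claw":{"type":"number"},"force":{"type":"number"}},"required":["motion"]}

```bash
mkdir -p pics; python3 - <<'E'
from bench import manip
import cv2,pickle
for n in("scene","top"):
    c=manip.capture(n);cv2.imwrite(f"pics/{n}0.png",c["image"]);pickle.dump(c,open(n+"0.pkl","wb"))
    print(n,{k:c[k] for k in c if k!="image"})
s=manip.state();print(s)
E
```

```text
scene {'fx': 403.8813116724303, 'fy': 403.8813116724303, 'cx': 321.3470940422631, 'cy': 200.5682298639383, 'k1': -0.019458850904302116, 'R': array([[-0.68531321,  0.72817982, -0.00999755],
       [ 0.4852538 ,  0.44636519, -0.75185561],
       [-0.54302353, -0.52010794, -0.65925199]]), 't': array([ 357.77219166, -245.19507098, 1241.89348495])}
top {'fx': 396.2160230818772, 'fy': 396.2160230818772, 'cx': 317.4237243160959, 'cy': 199.2374114155746, 'k1': 0.0007978049445039084, 'R': array([[-0.01966418, -0.99972714, -0.01260822],
       [-0.99692832,  0.02056221, -0.07557196],
       [ 0.07581059,  0.01108343, -0.99706064]]), 't': array([ 54.45345851, 578.31971702, 964.07498356])}
{'clock': 0.1, 'q': array([-1.38510631e+00,  8.78752271e-02,  1.37206338e+00, -1.38535875e-05,
        1.68363686e+00, -1.03065102e-01]), 'qvel': array([-0.0001527 , -0.00153437, -0.00243962, -0.00085618, -0.00034469,
        0.00116369]), 'joint_efforts': array([ 1.96943118e-03, -3.41252196e+01, -3.03300834e+01,  7.21359788e-02,
        3.04937619e-02, -8.49194703e-05]), 'tcp_pos': array([ 156.53490006, -526.73739301,  204.44461692]), 'tcp_rot': array([-3.10694684e+00, -4.51713975e-01,  1.50146478e-04]), 'force': array([-0.46063453,  0.60249603, -0.84922544]), 'ft_torque': array([0.03891621, 0.00546621, 0.04258656]), 'finger_force': 0.0, 'width': 94.18362331205653}
```

View pics/top0.png

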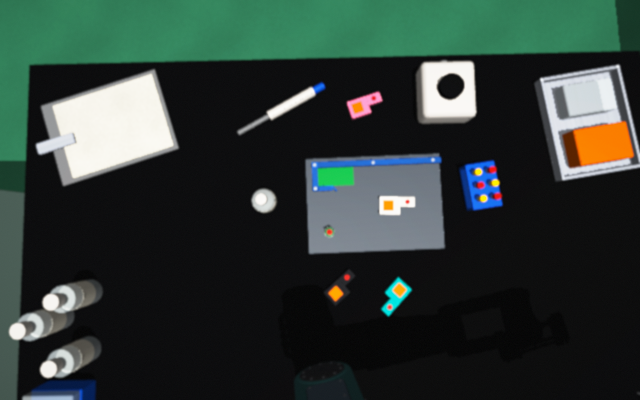

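View pics/scene0.png

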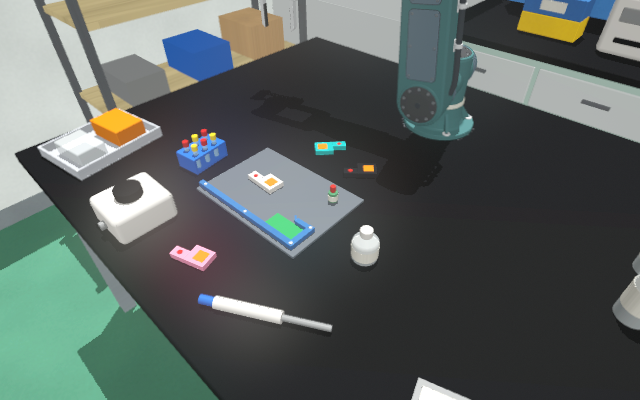

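```bash
python3 - <<'E'
import cv2,pickle
c=pickle.load(open("top0.pkl","rb"))["image"];s=pickle.load(open("scene0.pkl","rb"))["image"]
cv2.imwrite("pics/top_crop.png",cv2.resize(c[145:262,295:455],None,fx=5,fy=5,interpolation=cv2.INTER_CUBIC))
cv2.imwrite("pics/scene_crop.png",cv2.resize(s[140:260,190:370],None,fx=4.4,fy=4.4,interpolation=cv2.INTER_CUBIC))
E
```

```text
(no output)
```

View pics/top_crop.png

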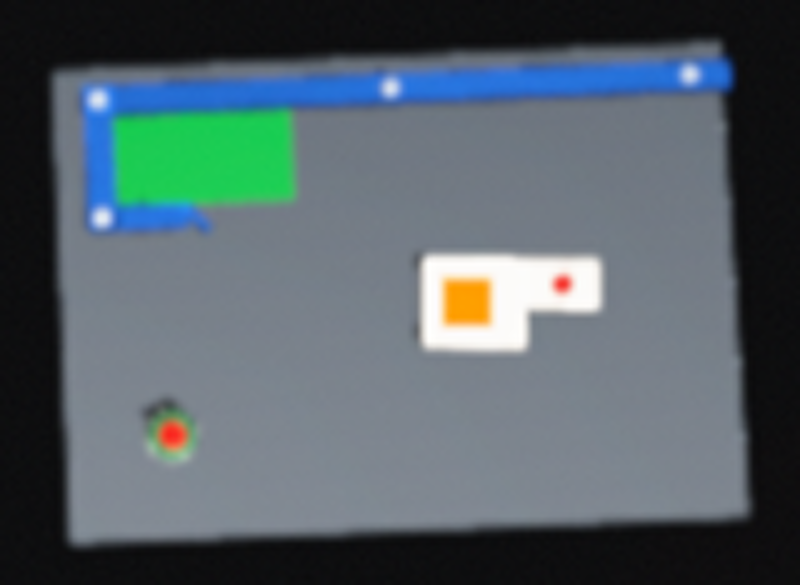

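View pics/scene_crop.png

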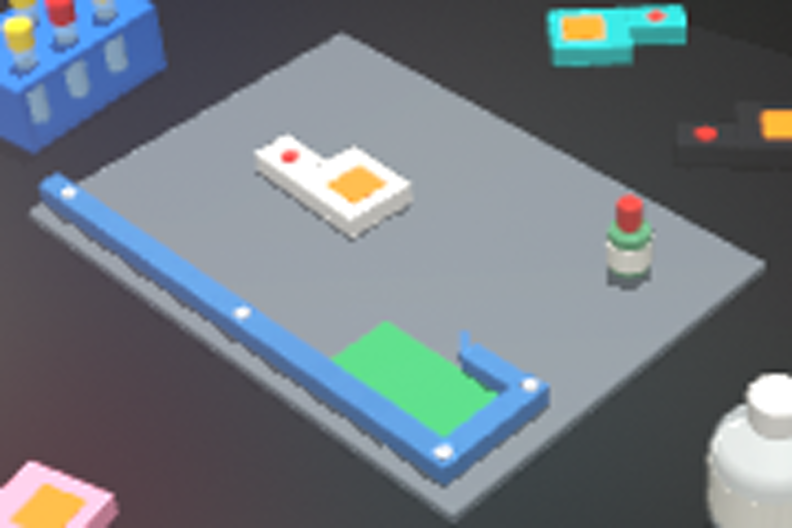

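```bash
cat > h.py <<'E'
import numpy as np,cv2
from scipy.optimize import least_squares
def proj(c,P):
    P=np.atleast_2d(P);X=P@c["R"].T+c["t"];s=X[:,:2]/X[:,2:];r2=(s**2).sum(1,keepdims=True)
    return s*(1+c["k1"]*r2)*[c["fx"],c["fy"]]+[c["cx"],c["cy"]]
def place(p,L,z):
    co,si=np.cos(p[2]),np.sin(p[2]);L=np.asarray(L,float)
    return np.c_[L@np.array([[co,si],[-si,co]])+p[:2],np.full(len(L),z)]
def fit(obs,p0):  # obs: list of (cam, local pts, z, pixels)
    f=lambda p:np.concatenate([(proj(c,place(p,L,z))-px).ravel() for c,L,z,px in obs])
    r=least_squares(f,p0,x_scale=[1,1,.01],loss="soft_l1");return r.x,f(r.x).reshape(-1,2)
def sub(c,px,w=2):
    g=cv2.cvtColor(c["image"],cv2.COLOR_BGR2GRAY)
    return cv2.cornerSubPix(g,np.float32(px).reshape(-1,1,2),(w,w),(-1,-1),(3,50,.01)).reshape(-1,2)
def rel(d,c):
    co,si=np.cos(d[2]),np.sin(d[2]);v=c[:2]-d[:2]
    return np.array([co*v[0]+si*v[1],-si*v[0]+co*v[1],c[2]-d[2]])
DECK=[(120,170),(120,-170),(-120,-170),(-120,170)]
CART=[(22,25),(-22,25),(-22,-25),(-2,-25),(-2,-61),(22,-61)]
E
python3 - <<'E'
from h import *;import pickle
np.set_printoptions(precision=3,suppress=True)
t=pickle.load(open("top0.pkl","rb"));s=pickle.load(open("scene0.pkl","rb"))
un=lambda a,k,o:(np.array(a,float)+.5)/k-.5+o
dp=sub(t,un([(52,71),(721,41),(750,517),(69,546)],5,[295,145]))
gp=un([(292,109),(297,200)],5,[295,145])
cp=sub(t,un([(421,254),(420,351),(527,351),(527,311),(602,311),(603,256)],5,[295,145]))
d,e=fit([(t,DECK,8,dp),(t,[(95,50),(48,50)],8,gp)],[500,30,0.]);print("deck",d);print(e)
c,e=fit([(t,CART,22,cp),(t,[(0,0)],22,un([(467,302)],5,[295,145]))],[480,20,0.]);print("cart",c,e)
print("rel",rel(d,c))
sc=lambda P:(proj(s,P)-[190,140])*4.4+1.7
print("scene pred deck",sc(place(d,DECK,8)),"cart",sc(place(c,CART,22)))
E
```

```text
deck [568.552 -99.972   0.022]
[[-0.13  -0.607]
 [ 0.278  0.007]
 [ 0.772  0.344]
 [ 0.095  0.212]
 [-0.425 -0.126]
 [-0.53   0.068]]
cart [ 561.073 -135.692   -0.045] [[ 0.1    0.087]
 [ 0.224  0.152]
 [-0.135 -0.173]
 [-0.667 -0.679]
 [-0.301  0.018]
 [-0.17   0.43 ]
 [ 1.481  0.088]]
rel [ -8.255 -35.549  -0.066]
scene pred deck [[453.415 512.003]
 [ 27.251 206.766]
 [343.343  27.728]
 [768.163 258.474]] cart [[351.905 216.599]
 [413.689 181.115]
 [357.364 142.676]
 [329.813 157.775]
 [291.25  130.804]
 [257.629 148.65 ]]
```

The red-dotted white part on the deck, top (395,205), is the cartridge. The pink (364,104), black (340,290) and cyan (396,296) ones are look-alikes with the wrong body colour. Now to work out the approach.

```bash
cat >> h.py <<'E'
D=np.array([568.55,-99.97,.022])
def where():
    from bench import manip;from scipy.spatial.transform import Rotation as R
    s=manip.state();M=R.from_rotvec(s["tcp_rot"]).as_matrix();p=s["tcp_pos"]
    return s,M,p
def goto(x,y,z,tgtyaw=None):
    s,M,p=where();w=place(D,[(x,y)],z)[0]
    yaw=np.arctan2(M[1,1],M[0,1]);want=D[2]+np.pi/2
    tn=(yaw-want+np.pi/2)%np.pi-np.pi/2   # turn about tool z (down)
    print("clock",s["clock"].round(2),"tcp deck",rel(D,np.r_[p[:2],0])[:2].round(1),"z",p[2].round(1),"F",s["force"].round(1),"w",round(s["width"],1))
    print("tool x in world",M[:,0].round(3),"y",M[:,1].round(3),"z",M[:,2].round(3))
    print("turn deg",np.degrees(tn).round(2),"shift tool",(M.T@(w-p)).round(1),"q6",s["q"][5].round(2))
    from scipy.spatial.transform import Rotation as R
    print("shift after turn",((M@R.from_rotvec([0,0,tn]).as_matrix()).T@(w-p)).round(1))
E
python3 -c "
from h import *
goto(-50,-47,60)"
```

```text
Traceback (most recent call last):
  File "h.py", line 29, in goto
    print("clock",s["clock"].round(2),"tcp deck",rel(D,np.r_[p[:2],0])[:2].round(1),"z",p[2].round(1),"F",s["force"].round(1),"w",round(s["width"],1))
                  ^^^^^^^^^^^^^^^^
AttributeError: 'float' object has no attribute 'round'
```

```bash
sed -i 's/s\["clock"\].round(2)/round(s["clock"],2)/' h.py
python3 -c "
from h import *
goto(-50,-47,60)"
```

```text
clock 0.1 tcp deck [-421.3 -417.6] z 204.4 F [-0.5  0.6 -0.8] w 94.2
tool x in world [0.959 0.285 0.   ] y [ 0.285 -0.959 -0.002] z [-0.     0.002 -1.   ]
turn deg 15.28 shift tool [ 455.8 -259.3  145. ] q6 -0.1
shift after turn [ 371.4 -370.3  145. ]
```

Request:
send_rows --motion '[{"turn":5.1},{"turn":5.1},{"turn":5.1},{"x":26,"y":-26},{"x":28,"y":-28},{"x":28,"y":-28},{"x":28,"y":-28},{"x":28,"y":-28},{"x":28,"y":-28},{"x":28,"y":-28}]' --claw 0

```text
validation failed for argument at $.mo...
```

Request:
send_rows --motion '[{"x":28,"y":-28},{"x":28,"y":-28},{"x":28,"y":-28},{"x":28,"y":-28},{"x":28,"y":-28},{"x":28,"y":-28},{"x":9,"y":-8,"z":25},{"z":35},{"z":35},{"z":25}]'

```text
validation failed for argument at $.mo...
```

```bash
python3 -c "
from h import *
goto(-50,-47,12)
from bench import manip
t=manip.capture('top');s=manip.capture('scene')
cv2.imwrite('pics/a.png',np.hstack([cv2.resize(t['image'][145:262,295:455],(400,292)),cv2.resize(s['image'][120:240,200:364],(400,292))]))"
```

```text
clock 0.1 tcp deck [-421.3 -417.6] z 204.4 F [-0.5  0.6 -0.8] w 94.2
tool x in world [0.959 0.285 0.   ] y [ 0.285 -0.959 -0.002] z [-0.     0.002 -1.   ]
turn deg 15.28 shift tool [ 455.8 -259.2  193. ] q6 -0.1
shift after turn [ 371.4 -370.2  193. ]
```

View pics/a.png

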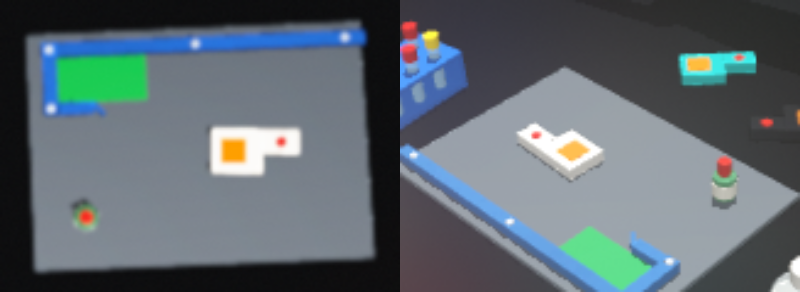

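The rows were refused and nothing moved: the picture shows the cartridge unchanged at crop (240,150). I'll give all four numbers in every row.

Request:
send_rows --motion '[{"x":0,"y":0,"z":0,"turn":5.1},{"x":0,"y":0,"z":0,"turn":5.1},{"x":0,"y":0,"z":0,"turn":5.1},{"x":26,"y":-26,"z":0,"turn":0},{"x":28,"y":-28,"z":0,"turn":0},{"x":28,"y":-28,"z":0,"turn":0},{"x":28,"y":-28,"z":0,"turn":0},{"x":28,"y":-28,"z":0,"turn":0},{"x":28,"y":-28,"z":0,"turn":0},{"x":28,"y":-28,"z":0,"turn":0}]' --claw 0

```text
clock: 1.03
tcp_pos: [347.2, -327.4, 205.4]
tcp_rot: [3.141, 0.034, 0.0]
force: [0.8, -0.1, -0.5]
width: 31.1
finger_force: 0.0
```

Request:
send_rows --motion '[{"x":28,"y":-28,"z":0,"turn":0},{"x":28,"y":-28,"z":0,"turn":0},{"x":28,"y":-28,"z":0,"turn":0},{"x":28,"y":-28,"z":0,"turn":0},{"x":28,"y":-28,"z":0,"turn":0},{"x":20,"y":-20,"z":10,"turn":0},{"x":0,"y":0,"z":35,"turn":0},{"x":0,"y":0,"z":35,"turn":0},{"x":0,"y":0,"z":35,"turn":0},{"x":0,"y":0,"z":25,"turn":0}]'

```text
clock: 1.87
tcp_pos: [501.3, -164.4, 61.9]
tcp_rot: [-3.14, -0.036, 0.006]
force: [-0.5, 0.2, 0.6]
width: 0.4
finger_force: 0.0
```

```bash
python3 -c "
from h import *
goto(-50,-47,12)
from bench import manip
t=manip.capture('top');s=manip.capture('scene')
cv2.imwrite('pics/b.png',np.hstack([cv2.resize(t['image'][145:262,295:455],(400,292)),cv2.resize(s['image'][120:240,200:364],(400,292))]))"
```

```text
clock 1.87 tcp deck [-68.7 -63. ] z 61.9 F [-0.5  0.2  0.6] w 0.4
tool x in world [ 1.     0.023 -0.004] y [ 0.023 -1.    -0.002] z [-0.004  0.002 -1.   ]
turn deg 0.04 shift tool [ 18.9 -15.9  49.8] q6 1.12
shift after turn [ 18.8 -15.9  49.8]
```

View pics/b.png

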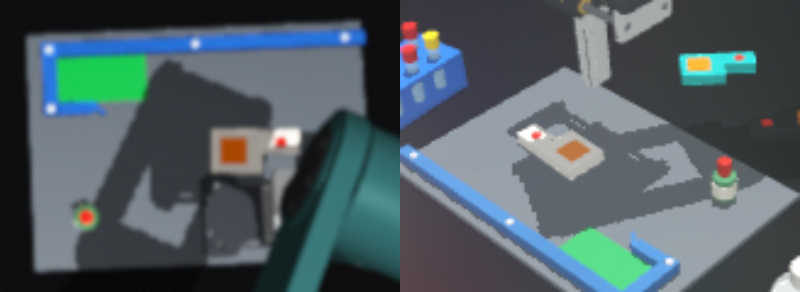

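The shut fingertips hang on the -x side of the cartridge, at right-half (595,80), clear of it. Lowering to about 4 mm above the plate.

Request:
send_rows --motion '[{"x":5,"y":-8,"z":10,"turn":0},{"x":5,"y":-8,"z":15,"turn":0},{"x":0,"y":0,"z":12,"turn":0},{"x":0,"y":0,"z":8,"turn":0},{"x":0,"y":0,"z":5,"turn":0},{"x":0,"y":0,"z":0,"turn":0}]'

```text
clock: 2.47
tcp_pos: [512.1, -149.5, 14.9]
tcp_rot: [-3.141, -0.034, 0.002]
force: [-0.7, -0.7, 0.6]
width: 0.5
finger_force: 0.0
```

```bash
python3 -c "
from h import *
goto(-42,-47,12)"
```

```text
clock 2.47 tcp deck [-57.6 -48.2] z 14.9 F [-0.7 -0.7  0.6] w 0.5
tool x in world [ 1.     0.022 -0.001] y [ 0.022 -1.    -0.   ] z [-0.001  0.    -1.   ]
turn deg -0.02 shift tool [15.6 -1.2  2.9] q6 1.16
shift after turn [15.6 -1.2  2.9]
```

Request:
send_rows --motion '[{"x":3,"y":-1,"z":1.5,"turn":0},{"x":4,"y":0,"z":1,"turn":0},{"x":4,"y":0,"z":0,"turn":0},{"x":3,"y":0,"z":0,"turn":0},{"x":3,"y":0,"z":0,"turn":0},{"x":3,"y":0,"z":0,"turn":0},{"x":3,"y":0,"z":0,"turn":0},{"x":3,"y":0,"z":0,"turn":0},{"x":3,"y":0,"z":0,"turn":0},{"x":3,"y":0,"z":0,"turn":0}]'

```text
clock: 3.3
tcp_pos: [544.7, -147.7, 13.0]
tcp_rot: [3.141, 0.034, -0.0]
force: [-0.5, -0.6, 0.1]
width: 0.5
finger_force: 0.4
```

Request:
send_rows --motion '[{"x":3,"y":0,"z":0,"turn":0},{"x":3,"y":0,"z":0,"turn":0},{"x":3,"y":0,"z":0,"turn":0},{"x":3,"y":0,"z":0,"turn":0},{"x":3,"y":0,"z":0,"turn":0},{"x":3,"y":0,"z":0,"turn":0},{"x":3,"y":0,"z":0,"turn":0},{"x":3,"y":0,"z":0,"turn":0},{"x":3,"y":0,"z":0,"turn":0},{"x":3,"y":0,"z":0,"turn":0}]'

```text
clock: 4.13
tcp_pos: [574.7, -147.1, 13.0]
tcp_rot: [3.141, 0.034, -0.0]
force: [-1.3, 1.2, 1.9]
width: 0.4
finger_force: 0.4
```

```bash
python3 -c "
from h import *
goto(43,-47,12)
from bench import manip
t=manip.capture('top');s=manip.capture('scene')
cv2.imwrite('pics/c.png',np.hstack([cv2.resize(t['image'][145:262,295:455],(400,292)),cv2.resize(s['image'][120:240,200:364],(400,292))]))"
```

```text
clock 4.13 tcp deck [  5.1 -47.2] z 13.0 F [-1.3  1.2  1.9] w 0.4
tool x in world [ 1.     0.022 -0.   ] y [ 0.022 -1.     0.   ] z [-0. -0. -1.]
turn deg -0.01 shift tool [37.9 -0.2  1. ] q6 1.2
shift after turn [37.9 -0.2  1. ]
```

View pics/c.png

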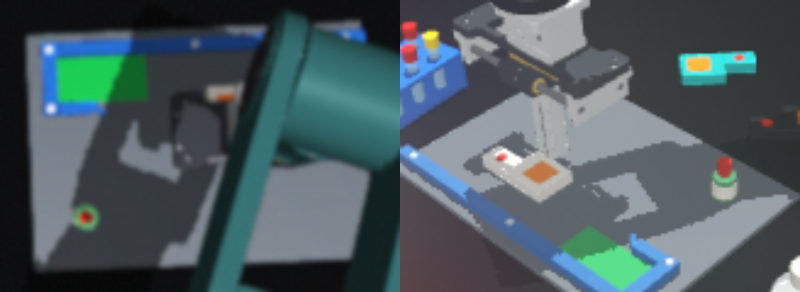

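The cartridge (right half, 530,170) is being pushed squarely towards the rail. Continuing.

Request:
send_rows --motion '[{"x":3,"y":0,"z":0,"turn":0},{"x":3,"y":0,"z":0,"turn":0},{"x":3,"y":0,"z":0,"turn":0},{"x":3,"y":0,"z":0,"turn":0},{"x":3,"y":0,"z":0,"turn":0},{"x":3,"y":0,"z":0,"turn":0},{"x":3,"y":0,"z":0,"turn":0},{"x":3,"y":0,"z":0,"turn":0},{"x":3,"y":0,"z":0,"turn":0},{"x":3,"y":0,"z":0,"turn":0}]'

```text
clock: 5.07
tcp_pos: [604.8, -146.4, 13.0]
tcp_rot: [3.141, 0.034, -0.0]
force: [0.4, 1.3, 0.4]
width: 0.4
finger_force: 0.2
```

Request:
send_rows --motion '[{"x":1,"y":0,"z":0,"turn":0},{"x":1,"y":0,"z":0,"turn":0},{"x":1,"y":0,"z":0,"turn":0},{"x":1,"y":0,"z":0,"turn":0},{"x":0,"y":0,"z":0,"turn":0}]'

```text
clock: 5.48
tcp_pos: [608.7, -146.3, 13.0]
tcp_rot: [3.141, 0.034, 0.001]
force: [-0.5, -0.6, -0.5]
width: 0.5
finger_force: 0.0
```

Request:
send_rows --motion '[{"x":1,"y":0,"z":0,"turn":0},{"x":1,"y":0,"z":0,"turn":0},{"x":0,"y":0,"z":0,"turn":0}]'

```text
clock: 5.73
tcp_pos: [610.6, -146.3, 13.0]
tcp_rot: [3.141, 0.034, 0.0]
force: [-0.9, 0.8, -0.1]
width: 0.5
finger_force: 0.0
```

Request:
send_rows --motion '[{"x":1,"y":0,"z":0,"turn":0},{"x":0,"y":0,"z":0,"turn":0}]'

```text
clock: 5.9
tcp_pos: [611.6, -146.3, 13.0]
tcp_rot: [3.141, 0.034, 0.0]
force: [0.2, 0.4, -0.9]
width: 0.4
finger_force: 0.1
```

Request:
send_rows --motion '[{"x":0.5,"y":0,"z":0,"turn":0},{"x":0.5,"y":0,"z":0,"turn":0},{"x":0,"y":0,"z":0,"turn":0}]'

```text
clock: 6.15
tcp_pos: [611.8, -146.3, 13.0]
tcp_rot: [3.141, 0.034, -0.003]
force: [-4.4, -0.0, 2.3]
width: 0.2
finger_force: 1.7
```

Request:
send_rows --motion '[{"x":0.5,"y":0,"z":0,"turn":0},{"x":0.5,"y":0,"z":0,"turn":0},{"x":0,"y":0,"z":0,"turn":0}]'

```text
clock: 6.4
tcp_pos: [611.8, -146.3, 13.0]
tcp_rot: [-3.141, -0.034, 0.006]
force: [-6.0, -0.4, 5.0]
width: 0.6
finger_force: 3.2
```

Request:
send_rows --motion '[{"x":0.5,"y":0,"z":0,"turn":0},{"x":0.5,"y":0,"z":0,"turn":0},{"x":0,"y":0,"z":0,"turn":0}]'

```text
clock: 6.65
tcp_pos: [611.8, -146.3, 13.0]
tcp_rot: [-3.141, -0.034, 0.01]
force: [-7.8, 0.1, 6.2]
width: 0.5
finger_force: 4.4
```

Rail contact is found by the rising force. Backing off, going round to beside the tail, then looking to check squareness.

Request:
send_rows --motion '[{"x":-6,"y":0,"z":0,"turn":0},{"x":-6,"y":0,"z":0,"turn":0},{"x":-10,"y":10,"z":0,"turn":0},{"x":-10,"y":10,"z":0,"turn":0},{"x":-10,"y":12,"z":0,"turn":0},{"x":0,"y":0,"z":0,"turn":0}]'

```text
clock: 7.15
tcp_pos: [571.1, -182.0, 12.9]
tcp_rot: [3.14, 0.029, -0.001]
force: [-0.0, -0.3, -0.1]
width: 0.6
finger_force: 0.0
```

```bash
python3 -c "
from h import *
goto(60,-80,12)
from bench import manip;import pickle
t=manip.capture('top');s=manip.capture('scene');pickle.dump((t,s),open('d.pkl','wb'))
cv2.imwrite('pics/d.png',np.hstack([cv2.resize(t['image'][145:205,360:455],(360,227),interpolation=2),cv2.resize(s['image'][155:215,200:310],(416,227),interpolation=2)]))"
```

```text
clock 7.15 tcp deck [  0.8 -82.1] z 12.9 F [-0.  -0.3 -0.1] w 0.6
tool x in world [ 1.     0.019 -0.001] y [ 0.019 -1.     0.001] z [-0.001 -0.001 -1.   ]
turn deg -0.19 shift tool [59.2 -2.3  0.9] q6 1.15
shift after turn [59.2 -2.1  0.9]
```

View pics/d.png

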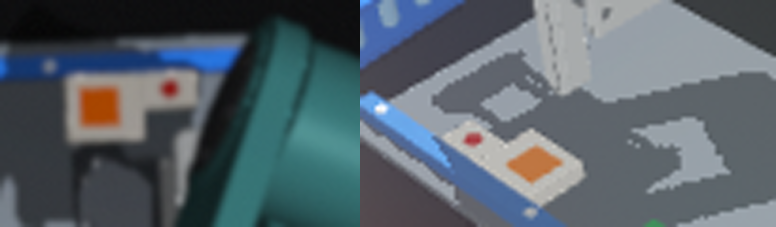

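```bash
python3 -c "
from h import *
import pickle
t,s=pickle.load(open('d.pkl','rb'))
k=360/95
px=(np.array([(68,73),(67,141),(144,138),(144,106),(197,105),(197,68)],float)+.5)/k-.5+[360,145]
c,e=fit([(t,CART,22,px)],[640,-137,.02]);print(c.round(3),e.round(1));print(rel(D,c).round(3))"
```

```text
[ 6.43000e+02 -1.33212e+02  1.00000e-02] [[-0.6  0.1]
 [ 0.4 -0.4]
 [ 0.2 -0.2]
 [-0.2  0.2]
 [ 0.3  0. ]
 [-0.2  0.3]]
[ 7.3700e+01 -3.4872e+01 -1.2000e-02]
```

The cartridge lies flat on the rail (fit x 73.7, yaw within 0.7° of the deck), with its nose at y about -10, well short of the strip. Going into the step.

Request:
send_rows --motion '[{"x":10,"y":0,"z":0,"turn":0},{"x":12,"y":0,"z":0,"turn":0},{"x":12,"y":0,"z":0,"turn":0},{"x":12,"y":0,"z":0,"turn":0},{"x":8,"y":0,"z":0,"turn":0},{"x":4,"y":0,"z":0,"turn":0},{"x":0,"y":0,"z":0,"turn":-0.2},{"x":0,"y":-3,"z":0,"turn":0},{"x":0,"y":-2,"z":0,"turn":0},{"x":0,"y":0,"z":0,"turn":0}]'

```text
clock: 8.08
tcp_pos: [630.6, -172.3, 13.0]
tcp_rot: [-3.141, -0.04, 0.0]
force: [-0.5, 0.5, -0.9]
width: 0.9
finger_force: 0.0
```

Request:
send_rows --motion '[{"x":1,"y":0,"z":0,"turn":0},{"x":1,"y":0,"z":0,"turn":0},{"x":0.5,"y":0,"z":0,"turn":0},{"x":0.5,"y":0,"z":0,"turn":0},{"x":0.5,"y":0,"z":0,"turn":0},{"x":0,"y":0,"z":0,"turn":0}]'

```text
clock: 8.58
tcp_pos: [632.4, -172.7, 13.1]
tcp_rot: [-3.141, -0.039, 0.008]
force: [-7.1, 1.3, 4.7]
width: 0.8
finger_force: 3.4
```

```bash
python3 -c "
from h import *
goto(62.2,-72.5,12)"
```

```text
clock 8.58 tcp deck [ 62.2 -74.1] z 13.1 F [-7.1  1.3  4.7] w 0.8
tool x in world [ 1.     0.025 -0.005] y [ 0.025 -1.    -0.001] z [-0.005  0.    -1.   ]
turn deg 0.18 shift tool [ 0.  -1.6  1.1] q6 1.19
shift after turn [ 0.  -1.6  1.1]
```

Request:
send_rows --motion '[{"x":-1,"y":0,"z":0,"turn":0.2},{"x":0,"y":-1,"z":0,"turn":0},{"x":0,"y":-1,"z":0,"turn":0},{"x":0,"y":-1,"z":0,"turn":0},{"x":0,"y":-2,"z":0,"turn":0},{"x":0,"y":-2,"z":0,"turn":0},{"x":0,"y":-2,"z":0,"turn":0},{"x":0,"y":-2,"z":0,"turn":0},{"x":0,"y":-2,"z":0,"turn":0},{"x":0,"y":-2,"z":0,"turn":0}]'

```text
clock: 9.42
tcp_pos: [632.1, -159.9, 12.7]
tcp_rot: [3.138, 0.033, -0.004]
force: [-4.2, -3.5, 1.3]
width: 0.4
finger_force: 2.9
```

Request:
send_rows --motion '[{"x":0,"y":-2,"z":0,"turn":0},{"x":0,"y":-2,"z":0,"turn":0},{"x":0,"y":-2,"z":0,"turn":0},{"x":0,"y":-2,"z":0,"turn":0},{"x":0,"y":-2,"z":0,"turn":0},{"x":0,"y":-2,"z":0,"turn":0},{"x":0,"y":-2,"z":0,"turn":0},{"x":0,"y":-2,"z":0,"turn":0},{"x":0,"y":-2,"z":0,"turn":0},{"x":0,"y":-2,"z":0,"turn":0}]'

```text
clock: 10.25
tcp_pos: [631.6, -139.9, 12.7]
tcp_rot: [3.138, 0.033, -0.004]
force: [-4.3, -4.4, 1.9]
width: 0.5
finger_force: 2.9
```

```bash
python3 -c "
from h import *
goto(62.2,77.5,12)
from bench import manip;import pickle
t=manip.capture('top');s=manip.capture('scene');pickle.dump((t,s),open('e.pkl','wb'))
cv2.imwrite('pics/e.png',np.hstack([cv2.resize(t['image'][145:205,325:420],(360,227),interpolation=2),cv2.resize(s['image'][165:225,210:320],(416,227),interpolation=2)]))"
```

```text
clock 10.25 tcp deck [ 62.2 -41.3] z 12.7 F [-4.3 -4.4  1.9] w 0.5
tool x in world [ 1.     0.021 -0.002] y [ 0.021 -1.     0.004] z [-0.002 -0.004 -1.   ]
turn deg -0.06 shift tool [-1.000e-01 -1.188e+02  2.000e-01] q6 1.25
shift after turn [   0.  -118.8    0.2]
```

View pics/e.png

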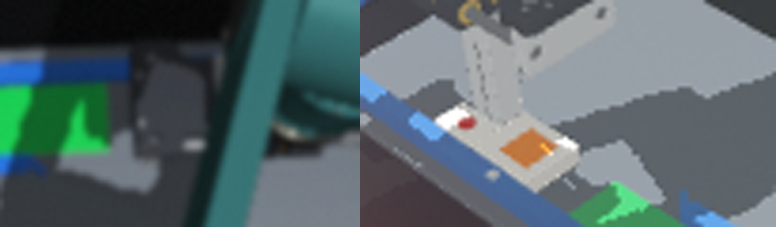

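The fingertip sits in the step (right half, 500,115) and the cartridge stays flush along the rail. Sliding on.

Request:
send_rows --motion '[{"x":0,"y":-2.5,"z":0,"turn":0},{"x":0,"y":-2.5,"z":0,"turn":0},{"x":0,"y":-2.5,"z":0,"turn":0},{"x":0,"y":-2.5,"z":0,"turn":0},{"x":0,"y":-2.5,"z":0,"turn":0},{"x":0,"y":-2.5,"z":0,"turn":0},{"x":0,"y":-2.5,"z":0,"turn":0},{"x":0,"y":-2.5,"z":0,"turn":0},{"x":0,"y":-2.5,"z":0,"turn":0},{"x":0,"y":-2.5,"z":0,"turn":0}]'

```text
clock: 11.18
tcp_pos: [631.1, -114.9, 12.7]
tcp_rot: [3.138, 0.033, -0.004]
force: [-4.1, -5.0, 1.0]
width: 0.5
finger_force: 3.0
```

Request:
send_rows --motion '[{"x":0,"y":-2.5,"z":0,"turn":0},{"x":0,"y":-2.5,"z":0,"turn":0},{"x":0,"y":-2.5,"z":0,"turn":0},{"x":0,"y":-2.5,"z":0,"turn":0},{"x":0,"y":-2.5,"z":0,"turn":0},{"x":0,"y":-2.5,"z":0,"turn":0},{"x":0,"y":-2.5,"z":0,"turn":0},{"x":0,"y":-2.5,"z":0,"turn":0},{"x":0,"y":-2.5,"z":0,"turn":0},{"x":0,"y":-2.5,"z":0,"turn":0}]'

```text
clock: 12.02
tcp_pos: [630.5, -89.9, 12.7]
tcp_rot: [3.138, 0.033, -0.004]
force: [-3.8, -4.8, 1.9]
width: 0.3
finger_force: 3.0
```

```bash
python3 -c "
from h import *
goto(62.2,77.5,12)"
```

```text
clock 12.02 tcp deck [62.2  8.7] z 12.7 F [-3.8 -4.8  1.9] w 0.3
tool x in world [ 1.     0.021 -0.003] y [ 0.021 -1.     0.004] z [-0.003 -0.004 -1.   ]
turn deg -0.06 shift tool [ -0.  -68.8   0.4] q6 1.32
shift after turn [  0.  -68.8   0.4]
```

Request:
send_rows --motion '[{"x":0,"y":-2.5,"z":0,"turn":0},{"x":0,"y":-2.5,"z":0,"turn":0},{"x":0,"y":-2.5,"z":0,"turn":0},{"x":0,"y":-2.5,"z":0,"turn":0},{"x":0,"y":-2.5,"z":0,"turn":0},{"x":0,"y":-2.5,"z":0,"turn":0},{"x":0,"y":-2.5,"z":0,"turn":0},{"x":0,"y":-2.5,"z":0,"turn":0},{"x":0,"y":-2.5,"z":0,"turn":0},{"x":0,"y":-2.5,"z":0,"turn":0}]'

```text
clock: 12.85
tcp_pos: [630.0, -64.9, 12.6]
tcp_rot: [3.138, 0.033, -0.004]
force: [-4.6, -4.1, 2.1]
width: 0.3
finger_force: 3.0
```

Request:
send_rows --motion '[{"x":0,"y":-2.5,"z":0,"turn":0},{"x":0,"y":-2.5,"z":0,"turn":0},{"x":0,"y":-2.5,"z":0,"turn":0},{"x":0,"y":-2.5,"z":0,"turn":0},{"x":0,"y":-2.5,"z":0,"turn":0},{"x":0,"y":-2.5,"z":0,"turn":0},{"x":0,"y":-2.5,"z":0,"turn":0},{"x":0,"y":-2.5,"z":0,"turn":0},{"x":0,"y":-2.5,"z":0,"turn":0},{"x":0,"y":-2.5,"z":0,"turn":0}]'

```text
clock: 13.68
tcp_pos: [629.4, -39.9, 12.6]
tcp_rot: [3.138, 0.033, -0.004]
force: [-4.4, -4.7, 1.8]
width: 0.6
finger_force: 3.1
```

Request:
send_rows --motion '[{"x":0,"y":-2,"z":0,"turn":0},{"x":0,"y":-2,"z":0,"turn":0},{"x":0,"y":-2,"z":0,"turn":0},{"x":0,"y":-2,"z":0,"turn":0},{"x":0,"y":-2,"z":0,"turn":0}]'

```text
clock: 14.1
tcp_pos: [629.2, -29.9, 12.7]
tcp_rot: [3.138, 0.033, -0.004]
force: [-5.7, -5.0, 1.9]
width: 0.6
finger_force: 3.1
```

```bash
python3 -c "
from h import *
goto(62.2,77.5,12)"
```

```text
clock 14.1 tcp deck [62.2 68.7] z 12.7 F [-5.7 -5.   1.9] w 0.6
tool x in world [ 1.     0.021 -0.003] y [ 0.021 -1.     0.004] z [-0.003 -0.004 -1.   ]
turn deg -0.05 shift tool [ 0.  -8.8  0.6] q6 1.42
shift after turn [ 0.  -8.8  0.6]
```

Request:
send_rows --motion '[{"x":0,"y":-1,"z":0,"turn":0},{"x":0,"y":-1,"z":0,"turn":0},{"x":0,"y":-1,"z":0,"turn":0},{"x":0,"y":-1,"z":0,"turn":0},{"x":0,"y":-1,"z":0,"turn":0},{"x":0,"y":-1,"z":0,"turn":0},{"x":0,"y":0,"z":0,"turn":0}]'

```text
clock: 14.68
tcp_pos: [629.1, -23.8, 12.7]
tcp_rot: [3.138, 0.033, -0.004]
force: [-4.9, -4.7, 2.0]
width: 0.2
finger_force: 3.0
```

Request:
send_rows --motion '[{"x":0,"y":-0.5,"z":0,"turn":0},{"x":0,"y":-0.5,"z":0,"turn":0},{"x":0,"y":-0.5,"z":0,"turn":0},{"x":0,"y":-0.5,"z":0,"turn":0},{"x":0,"y":0,"z":0,"turn":0}]'

```text
clock: 15.1
tcp_pos: [629.0, -21.9, 12.7]
tcp_rot: [3.138, 0.033, -0.004]
force: [-4.8, -4.1, 1.6]
width: 0.3
finger_force: 3.1
```

Request:
send_rows --motion '[{"x":0,"y":-0.5,"z":0,"turn":0},{"x":0,"y":-0.5,"z":0,"turn":0},{"x":0,"y":0,"z":0,"turn":0}]'

```text
clock: 15.35
tcp_pos: [629.0, -20.9, 12.6]
tcp_rot: [3.138, 0.033, -0.004]
force: [-5.8, -5.3, 2.4]
width: 0.7
finger_force: 3.1
```

Not home yet (TCP deck y about 77.7); small steps on.

Request:
send_rows --motion '[{"x":0,"y":-0.5,"z":0,"turn":0},{"x":0,"y":-0.5,"z":0,"turn":0},{"x":0,"y":0,"z":0,"turn":0}]'

```text
clock: 15.6
tcp_pos: [629.0, -20.2, 12.6]
tcp_rot: [3.137, 0.033, -0.004]
force: [-3.4, -5.6, 2.1]
width: 0.5
finger_force: 3.6
```

Request:
send_rows --motion '[{"x":0,"y":-0.5,"z":0,"turn":0},{"x":0,"y":-0.5,"z":0,"turn":0},{"x":0,"y":0,"z":0,"turn":0}]'

```text
clock: 15.85
tcp_pos: [629.0, -20.0, 12.6]
tcp_rot: [3.136, 0.033, -0.004]
force: [-4.5, -6.1, 1.7]
width: 0.6
finger_force: 4.3
```

Request:
send_rows --motion '[{"x":0,"y":-0.5,"z":0,"turn":0},{"x":0,"y":-0.5,"z":0,"turn":0},{"x":0,"y":0,"z":0,"turn":0}]'

```text
clock: 16.1
tcp_pos: [629.0, -20.0, 12.7]
tcp_rot: [3.134, 0.032, -0.004]
force: [-4.7, -9.2, 1.3]
width: 0.1
finger_force: 5.2
```

The TCP stalls at the stop with the force rising, so the nose is home. One firmer nudge, then unload diagonally so neither face drags the cartridge.

Request:
send_rows --motion '[{"x":0,"y":-1,"z":0,"turn":0},{"x":0,"y":0,"z":0,"turn":0},{"x":0,"y":2,"z":0,"turn":0},{"x":-4,"y":5,"z":0,"turn":0},{"x":-5,"y":6,"z":0,"turn":0},{"x":-6,"y":8,"z":-5,"turn":0},{"x":0,"y":5,"z":-25,"turn":0},{"x":0,"y":5,"z":-30,"turn":0},{"x":0,"y":5,"z":-30,"turn":0},{"x":0,"y":0,"z":-30,"turn":0}]'

```text
clock: 16.93
tcp_pos: [615.6, -52.2, 134.6]
tcp_rot: [3.141, 0.033, 0.002]
force: [1.2, 0.6, -0.1]
width: 0.6
finger_force: 0.0
```

Request:
send_rows --motion '[{"x":-28,"y":28,"z":-5,"turn":0},{"x":-28,"y":28,"z":0,"turn":0},{"x":-28,"y":28,"z":0,"turn":0},{"x":-28,"y":28,"z":0,"turn":0},{"x":-28,"y":28,"z":0,"turn":0},{"x":-28,"y":28,"z":0,"turn":0},{"x":-28,"y":28,"z":0,"turn":0},{"x":-28,"y":28,"z":0,"turn":0},{"x":-28,"y":28,"z":0,"turn":0},{"x":0,"y":0,"z":0,"turn":0}]'

```text
clock: 17.77
tcp_pos: [365.0, -313.3, 138.7]
tcp_rot: [3.137, 0.022, -0.001]
force: [-0.6, 0.0, -0.7]
width: 0.7
finger_force: 0.0
```

```bash
python3 -c "
from h import *
goto(62.2,77.5,12)
from bench import manip;import pickle
t=manip.capture('top');s=manip.capture('scene');pickle.dump((t,s),open('f.pkl','wb'))
cv2.imwrite('pics/f.png',np.hstack([cv2.resize(t['image'][145:205,300:375],(400,320),interpolation=2),cv2.resize(s['image'][180:240,240:315],(400,320),interpolation=2)]))"
```

```text
clock 17.77 tcp deck [-208.2 -208.8] z 138.7 F [-0.6  0.  -0.7] w 0.7
tool x in world [ 1.     0.014 -0.001] y [ 0.014 -1.     0.004] z [-0.001 -0.004 -1.   ]
turn deg -0.47 shift tool [ 268.1 -289.   125.2] q6 0.73
shift after turn [ 270.5 -286.8  125.2]
```

View pics/f.png

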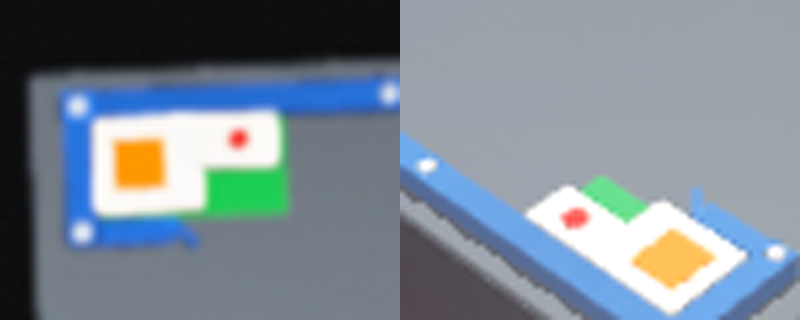

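The cartridge is flush in the corner: nose at the stop (left half, 92,160), flat side on the rail, and clear of the guide. I'll check the bystanders against the first picture, then hand in.

```bash
python3 -c "
from h import *
import pickle
from bench import manip
a=pickle.load(open('top0.pkl','rb'))['image'];b=pickle.load(open('f.pkl','rb'))[0]['image']
for n,(u,v,r) in dict(vial=(329,232,9),bottle=(264,200,15),rack=(481,186,26)).items():
    A,B=[np.float32(cv2.cvtColor(i[v-r:v+r,u-r:u+r],6)) for i in(a,b)]
    print(n,np.round(cv2.phaseCorrelate(A,B),2)[0] if 0 else cv2.phaseCorrelate(A,B))
print(manip.job_done())"
```

```text
vial ((0.06204053220991845, 0.2622090325739741), 0.8561922219800361)
bottle ((0.05857391462873629, 0.0714772110768056), 0.8234623914294773)
rack ((-0.005273323685209164, -0.055348405354710195), 0.8977912980015549)
the job is handed in; nothing more can be done
None
```

The cartridge was pushed flat against the rail before its nose reached the strip, then slid along until the force rose at the end stop. The job was handed in at about 18 s with the arm clear and no shift seen in the vial, bottle or rack; no verdict came back.

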